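Put the stray socket away in the sprung tray

ROBOT

A 6-joint arm with a two-finger parallel gripper is mounted at the origin on the work surface. World frame = base frame: x ahead of the robot, y to its left, z up, the work surface at z = 0. Lengths are in m, angles in rad, forces in N, time in s.
With the tool pointing down it reaches from about 0.3 to 0.875 m from the base axis. Payload 6.4 kg.
Tool frame: the origin (TCP) lies between the finger pads; the fingertips stand 25 mm ahead of it and the grasp point (between the pads) lies 6 mm ahead of it; y points along the fingers, x is the direction in which the jaws open and shut, and the axes are right-handed (so a half turn about y gives the same grasp; the last joint's range is limited). The gripper opens to 85 mm and grips with 20 to 120 N. Pads are 22 mm wide; open, the fingers measure 114 mm over their backs; the gripper's body (76 mm by 85 mm) begins 54 mm behind the grasp point. The pads swing forward as they close: fully open they stand 13 mm farther back than shut.
Start: joints at [-0.206, 0.181, 1.607, -0, 1.354, -0.206], TCP at [0.575, 0, 0.227] pointing down, gripper open.
Joint ranges: [-2.99, 2.99], [-0.89, 2.07], [0.3, 2.58], [-1.14, 4.28], [0, 2.63], [-3.12, 3.12]. Speed limits (rad/s): [2.57, 2.57, 3.01, 3.14, 3.14, 3.14].

INTERFACE

Orientations are given as a unit quaternion [w, x, y, z].
In Python, from bench import ctrl, vision, ticket, find_in, regions_of, pinpoint gives the robot as it stands.
- The arm moves only by the tool apply_moves, never from a script. Its argument "increments" is a list of rows, each an object of numbers: "x", "y", "z": the shift along the tool's x, y, z in cm; "ax", "ay", "az": the turn, a rotation vector about the tool's x, y, z in rad; "grip": the closure, from 0 (fully open) to 1 (shut). A call has 1 to 12 rows; each row is the pose to reach, as a shift and turn from the pose measured when the call began, along the tool's axes at that moment; what a row does not reach only later rows make up. A row lasts 1/8 s, in which the tool goes at most 62.5 mm and 10.7 degrees, less where a joint would pass 70% of its speed; a pose out of reach is approached as far as the arm can. A call with a gripper value outside its range is refused whole. The fingers move at their own pace and stop on an object; the grip force is fixed at half the most. Time passes only in rows, so rows that repeat a pose let the fingers close. It gives the time, the measured TCP pose, the force and the opening at its end, in the units of the state.
- ctrl.get_obs(): the state, without advancing time (a new reading comes with each control period).
- vision.camera(name): name is "scene" or "side" or "wrist"; returns the picture (480x640x3 uint8, red, green, blue); there is no depth.
- vision.camera_params(name): a dict with "intrinsics" (3x3 intrinsics, pixels), "R" (3x3) and "t" (3): a world point X has camera coordinates R X + t. Camera axes: x right, y down, z forward; pixel columns grow to the right and rows downward; lengths in m; the calibration is good to about 2 mm. A picture is of the moment at which its call begins: read the wrist's pose just before it. camera_params takes no time and is no camera call; for the wrist camera it gives the pose at the moment of the call.
- ticket.hand_in(): hands the job in, once; it reports no verdict.
Trained networks look in the newest picture that a camera, given by its name, has taken for a name from the list of things; names that differ only in an ending like _2 or _b are one class to them, and where a whole thing is asked for, a point or a joint stands for the part that bears it (a point fixed in the world has none). Each returns a list of dicts, best first, with "p" (0 to 1); they miss things now and then, are a little off and sometimes report something else, mostly with a low value. They report only what shows in the picture. A call takes as long as a camera call.
- find_in(camera, query): "rect" ([centre column, centre row, width, height] in pixels, round what is visible of it).
- regions_of(camera, query): "mask" (480x640 bool, what is visible of it) and "rect" ([centre column, centre row, width, height] in pixels, round what is visible of it).
- pinpoint(camera, query): "xy" ([column, row] in pixels: a listed point, or the origin of a listed thing).
The state is a dict: "time_s": time; "q": joint angles; "dq": joint speeds; "joint_efforts": joint torques, N m; "eef_pos": TCP position; "eef_rot": TCP orientation; "wrist_force": force on the tool from outside, world axes, zero at the start; "torque": the same for the moment, N m; "opening": opening from 0.0 (shut) to 1.0 (fully open).
Only numpy, scipy, OpenCV 4.12 (cv2) and the standard library are available. Lean on these libraries where they do the work, as an engineer would, in place of code of your own. Each camera call takes 0.05 s, during which the arm holds its last target.

TASK

Press the release key on top of the grey tray unit so that its tray pops out, put the loose steel wrench socket into the tray, let go of it, and then gently push the tray home until it clicks and stays shut by itself. Do not force the tray or the unit, and leave the other things on the bench where they are.

Things in the scene. Friction and masses are not known exactly. Their poses are not given: they have to be found in the camera images.
- unit: Low grey metal box fixed to the bench, 200 x 200 mm in plan, 75 mm high, open in front where the tray slides out along its -x. Origin: centre of its underside. x points from front to rear (the front faces the robot at yaw 0), y to the left seen from the robot, z up. Robot forces above about 16 N on the box, key or tray count as forcing it.
- tray (a joint): How far the tray is out, m: 0 = home (latched), 0.090 = popped out fully, negative = pushed past home. A spring drives it out (6 N at home, 3 N fully out). It latches only when pushed past home by 2 to 20 mm (unseen, differs each time); 1 mm later it meets a stiff bumper (about 10 N per mm), where alone the push climbs above 11 N. Let go, a latched tray returns to 0; else it pops out.
- tray_face (a point): Centre of the flat front of the tray, a plain aluminium block 178 mm wide (y), 54 mm high, 30 mm thick, at heights 11 to 65 mm above the bench; at home it stands 26 mm proud of the box. The point is on the front surface, 38 mm above the bench, and moves with the tray. Axes as the unit's; push along +x.
- tray_pocket (a point): Centre of the floor of the tray's open-topped compartment, 14 mm above the bench, 67 mm behind tray_face; moves with the tray, axes as the unit's. The compartment is 74 mm long (x) and 164 mm wide (y); side and rear walls rise 31 mm above its floor, the front block 51 mm. Popped out, all of it is clear of the box.
- release (a joint): Travel of the release key, m: 0 = up, 0.016 = fully down. Sprung: 2 N to start, 4 N at 6 mm, 7.7 N fully down; at about 6 mm the tray is let go. As the tray is pushed in, its bar rides up the latch's ramp in the last 25 mm before home (push 7 to 10 N, then 5.5 to 7.5 N) and holds the key 6 mm down; at the click the key springs up to 0.
- release_top (a point): Centre of the top of the release key, a black plastic rectangular key 36 mm (x) by 60 mm (y), on top of the unit left of centre; its top is 94 mm above the bench, 19 mm above the box; pressed straight down.
- socket: Steel wrench socket, a stepped solid of revolution standing upright with a square drive hole in its top: 34 mm in diameter up to 20 mm, tapering to 27 mm from 25 mm up to its top at 42 mm. About 0.13 kg. Origin: centre of its underside, z up.
- padlock: Brass padlock standing on the bench, 44 x 22 x 70 mm; a bystander. Origin: centre of its underside.
- tin: Round flat aluminium tin, 57 mm in diameter, 28 mm high; a bystander. Origin: centre of its underside.
- spray_can: Spray can, 60 mm in diameter, 190 mm high; a bystander. Origin: centre of its underside.
- screw_jar: Glass jar, 68 mm in diameter, 80 mm high; a bystander. Origin: centre of its underside.
- screwdriver: Screwdriver with a red handle, about 200 mm long, lying on the bench; a bystander. Origin: near its middle.
- tape_measure: Tape measure, 70 x 36 x 66 mm; a bystander. Origin: centre of its underside.
- twine: Spool of twine, 72 mm in diameter, 70 mm high; a bystander. Origin: centre of its underside.

How it is judged:
By the outcome, as a careful person would: the job done as asked, in the order asked, and still so for the second after the job is handed in, with the robot touching nothing.
It also fails if it takes over 62 s, if anything falls off the work surface, if the arm or the gripper's body presses on something with over 40 N, if the wrist force passes 120 N, or if a joint passes its speed limit or range.

## Working session

There is one attempt and no reset: what is moved stays moved. The work goes in short steps, Python scripts to look and compute and a tool call to move; the robot and the scene stay as the last step left them, time stands still between calls to the robot, and variables do not carry over. Pictures are saved under pics/ and viewed, and the job is handed in when it is done.

Besides the shell and the picture viewer there is one more tool, called as name(argument=value, ...) on one line, values as JSON. apply_moves: Moves the arm, as the interface text tells. Its arguments: {"type":"object","properties":{"increments":{"type":"array","items":{"type":"object","properties":{"x":{"type":"number"},"y":{"type":"number"},"z":{"type":"number"},"ax":{"type":"number"},"ay":{"type":"number"},"az":{"type":"number"},"grip":{"type":"number"}}}}},"required":["increments"]}

```bash
mkdir -p pics; ls; cat > h.py <<'E'
import numpy as np, cv2, json
from bench import ctrl, vision, ticket, find_in, regions_of, pinpoint
def save(name,fn):
    im=vision.camera(name); cv2.imwrite('pics/'+fn,im[:,:,::-1]); return im
def ray(P,uv):
    K=np.array(P["intrinsics"]);R=np.array(P["R"]);t=np.array(P["t"])
    d=R.T@np.linalg.inv(K)@np.array([uv[0],uv[1],1.]); c=-R.T@t
    return c,d/np.linalg.norm(d)
def at_z(P,uv,z):
    c,d=ray(P,uv); return c+d*(z-c[2])/d[2]
def tri(rays):
    A=np.zeros((3,3));b=np.zeros(3)
    for c,d in rays:
        M=np.eye(3)-np.outer(d,d);A+=M;b+=M@c
    x=np.linalg.solve(A,b); return x,[np.linalg.norm((np.eye(3)-np.outer(d,d))@(x-c)) for c,d in rays]
def proj(P,X):
    p=np.array(P["intrinsics"])@(np.array(P["R"])@np.array(X)+np.array(P["t"])); return p[:2]/p[2]
E
python3 - <<'E'
from h import *
np.set_printoptions(precision=4,suppress=True)
Ps={}
for n in ["scene","side","wrist"]:
    Ps[n]=vision.camera_params(n); save(n,n+'0.png')
    print(n,ray(Ps[n],(320,240)))
    for q in ["release_top","tray_face","socket","unit"]:
        print(q,[(np.round(r["xy"],1),round(r["p"],2)) for r in pinpoint(n,q)[:2]])
o=ctrl.get_obs();print(o)
E
```

```text
pics
scene (array([1.1983, 0.5466, 0.8727]), array([-0.5506, -0.5296, -0.6452]))
release_top [(array([319.5, 295.4]), 0.75), (array([418.6, 358.7]), 0.7)]
tray_face [(array([328.9, 283.1]), 0.58), (array([479.4, 333.1]), 0.31)]
socket [(array([209. , 213.4]), 0.69), (array([482.8, 331.7]), 0.63)]
unit [(array([293.9, 329. ]), 0.58)]
side (array([0.4532, 1.123 , 0.8472]), array([ 0.0818, -0.8313, -0.5497]))
release_top [(array([279.5, 245.7]), 0.73)]
tray_face [(array([314.3, 255.8]), 0.62)]
socket [(array([377.5, 368.5]), 0.61)]
unit [(array([263.4, 268.2]), 0.82)]
wrist (array([0.5746, 0.0675, 0.3746]), array([ 0.0015, -0.2576, -0.9662]))
release_top [(array([422.6, 191.5]), 0.98)]
tray_face [(array([321.5, 233.1]), 0.58)]
socket []
unit [(array([434.3, 220.9]), 0.94)]
{'time_s': 0.75, 'q': array([-0.2063,  0.1808,  1.607 , -0.    ,  1.3538, -0.2063]), 'dq': array([-0.0001, -0.0026,  0.0005,  0.0009, -0.0009, -0.0003]), 'joint_efforts': array([ -0.001 , -44.4766, -35.165 ,  -0.0003,   0.0007,   0.    ]), 'eef_pos': array([0.575 , 0.    , 0.2267]), 'eef_rot': array([-0.7071,  0.7071,  0.    , -0.    ]), 'wrist_force': array([ 0.9531, -0.2606,  0.2558]), 'torque': array([-0.0217, -0.0032, -0.0002]), 'opening': 1.002562835544242}
```

View pics/scene0.png

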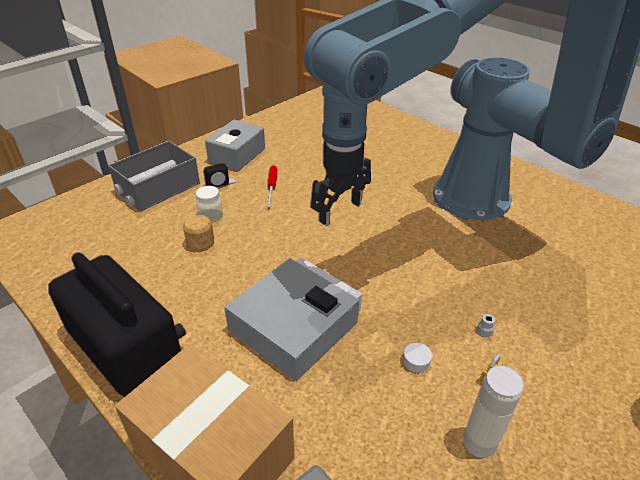

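View pics/side0.png

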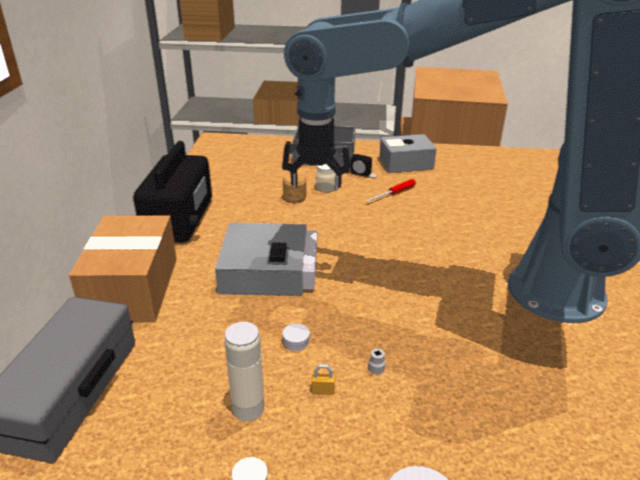

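View pics/wrist0.png

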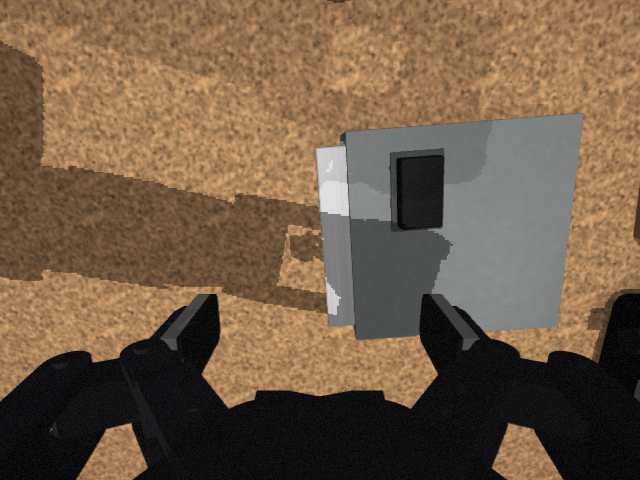

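The scene view shows the socket near (486,325), with the padlock at (492,365) hidden behind the spray can. In the side view the socket is at (377,361). The wrist view shows the unit's top, the key at (421,191), and the front on the left (-x), slightly yawed. Next I'll measure them.

```bash
python3 - <<'E'
from h import *
np.set_printoptions(precision=4,suppress=True)
P={n:vision.camera_params(n) for n in ["scene","side","wrist"]}
key={"scene":(319.5,295.4),"side":(279.5,245.7),"wrist":(422.6,191.5)}
print("key tri",tri([ray(P[n],key[n]) for n in key]), [at_z(P[n],key[n],.094) for n in key])
s={"scene":(482.8,331.7),"side":(377.5,368.5)}
print("sock",tri([ray(P[n],s[n]) for n in s]),[at_z(P[n],s[n],0) for n in s])
im=cv2.imread('pics/wrist0.png')
# unit top corners by eye, z=.075
C=[(343,133),(583,114),(559,326),(357,339)]
W=np.array([at_z(P["wrist"],c,.075) for c in C]);print(W, W.mean(0))
for i in range(4):
    d=W[(i+1)%4]-W[i];print(np.linalg.norm(d),np.degrees(np.arctan2(d[1],d[0])))
K=[(397,157),(444,154),(443,228),(397,226)]
print("key corners",[at_z(P["wrist"],c,.094)[:2] for c in K])
F=[(317,149),(330,326)]
print("tray front top",[at_z(P["wrist"],c,.065)[:2] for c in F])
for n in ["scene","side"]:
    im=vision.camera(n)
    for q in ["socket","padlock","tin","spray_can"]:
        r=pinpoint(n,q)[:2]; print(n,q,[(x["xy"],x["p"],at_z(P[n],x["xy"],0)[:2]) for x in r])
    r=regions_of(n,"socket")
    print([(x["rect"],x["p"]) for x in r])
    c=(482,330) if n=="scene" else (377,362)
    cv2.imwrite(f'pics/{n}_crop.png',cv2.resize(im[c[1]-50:c[1]+50,c[0]-50:c[0]+50,::-1],None,fx=5,fy=5,interpolation=cv2.INTER_CUBIC))
E
```

```text
key tri (array([0.6591, 0.0324, 0.0986]), [np.float64(0.004427142819310745), np.float64(0.005319684355649921), np.float64(0.002585961526206844)]) [array([0.6612, 0.031 , 0.094 ]), array([0.6574, 0.0189, 0.094 ]), array([0.6605, 0.0345, 0.094 ])]
sock (array([ 0.4174,  0.2921, -0.0045]), [np.float64(0.001366495762184777), np.float64(0.001366495762184795)]) [array([0.4228, 0.2945, 0.    ]), array([0.4169, 0.2948, 0.    ])]
[[ 0.5946  0.0817  0.075 ]
 [ 0.7954  0.0969  0.075 ]
 [ 0.8127 -0.1008  0.075 ]
 [ 0.6124 -0.1154  0.075 ]] [ 0.7037 -0.0094  0.075 ]
0.20138318739557598 4.329681313850588
0.19845596853510572 -85.0029586809804
0.20082248881946155 -175.8156845804186
0.19795384511350095 95.16122391199363
key corners [array([0.6374, 0.0623]), array([0.6753, 0.0647]), array([0.6805, 0.0033]), array([0.641 , 0.0051])]
tray front top [array([0.5724, 0.0686]), array([ 0.5855, -0.1065])]
scene socket [([482.2, 332.0], 0.66, array([0.4245, 0.294 ])), ([330.8, 281.5], 0.24, array([ 0.5448, -0.0441]))]
scene padlock []
scene tin [([415.5, 361.6], 0.76, array([0.5902, 0.2383]))]
scene spray_can [([477.3, 440.6], 0.71, array([0.6515, 0.4204]))]
[([485.4, 325.4, 20.2, 20.5], 0.71)]
side socket [([375.9, 369.5], 0.7, array([0.42  , 0.2979]))]
side padlock [([324.8, 385.2], 0.79, array([0.5177, 0.3498])), ([297.9, 344.1], 0.41, array([0.5847, 0.2431]))]
side tin [([296.3, 346.0], 0.57, array([0.5873, 0.2491]))]
side spray_can [([248.4, 410.6], 0.84, array([0.652 , 0.4261]))]
[([376.5, 359.9, 18.8, 25.5], 0.77), ([280.1, 252.8, 14.3, 18.5], 0.18)]
```

View pics/scene_crop.png

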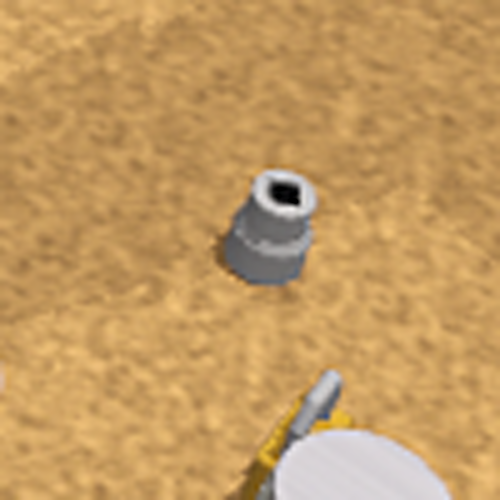

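View pics/side_crop.png

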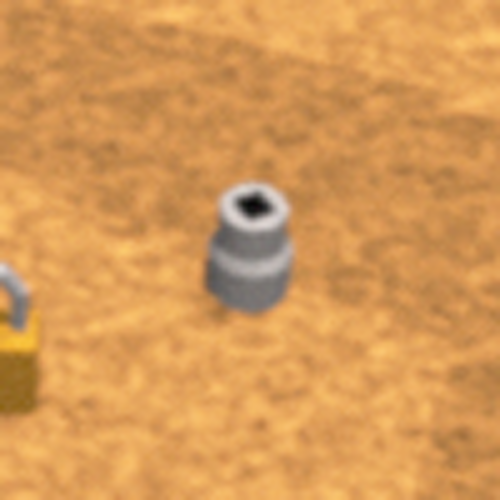

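apply_moves(increments=[{"x": 4, "y": 4, "z": 1.7, "grip": 1}, {"x": 8.35, "y": 8.5, "z": 3.4, "ay": -0.08, "grip": 1}, {"x": 8.35, "y": 8.5, "z": 3.4, "ay": -0.08, "grip": 1}, {"x": 8.35, "y": 8.5, "z": 3.4, "ay": -0.08, "grip": 1}, {"x": 8.35, "y": 8.5, "z": 3.4, "ay": -0.08, "grip": 1}, {"x": 8.35, "y": 8.5, "z": 3.4, "ay": -0.08, "grip": 1}])

```text
invalid input
```

```bash
python3 - <<'E'
from h import *
for n in ["scene","side"]: save(n,n+'1.png')
a=cv2.imread('pics/scene1.png')[200:400,200:450];b=cv2.imread('pics/side1.png')[150:350,180:430]
cv2.imwrite('pics/c1.png',cv2.resize(np.hstack([a,b]),None,fx=1.6,fy=1.6))
E
```

```text
(no output)
```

View pics/c1.png

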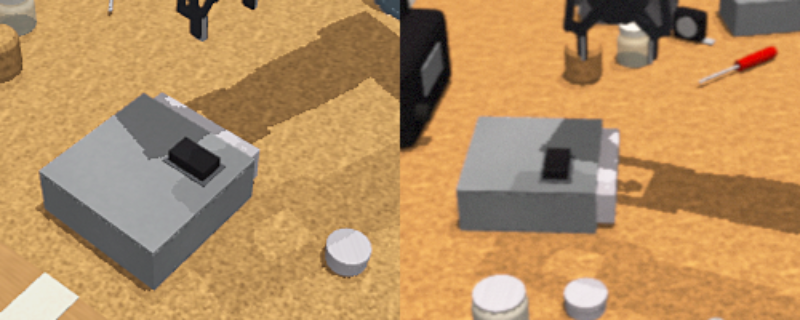

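The move was refused and the arm didn't move. I'll resend it with every field filled in.

apply_moves(increments=[{"x": 4.0, "y": 4.0, "z": 1.7, "ax": 0.0, "ay": 0.0, "az": 0.0, "grip": 1.0}, {"x": 8.4, "y": 8.5, "z": 3.4, "ax": 0.0, "ay": -0.08, "az": 0.0, "grip": 1.0}, {"x": 8.4, "y": 8.5, "z": 3.4, "ax": 0.0, "ay": -0.08, "az": 0.0, "grip": 1.0}, {"x": 8.4, "y": 8.5, "z": 3.4, "ax": 0.0, "ay": -0.08, "az": 0.0, "grip": 1.0}, {"x": 8.4, "y": 8.5, "z": 3.4, "ax": 0.0, "ay": -0.08, "az": 0.0, "grip": 1.0}])

```text
time_s: 2.08
eef_pos: [0.6599, 0.0335, 0.1448]
eef_rot: [-0.706, 0.707, 0.03, -0.026]
wrist_force: [0.3, 0.5, 0.6]
opening: 0.002
```

apply_moves(increments=[{"x": 0.0, "y": 1.5, "z": 0.0, "ax": 0.0, "ay": 0.0, "az": 0.0, "grip": 1.0}, {"x": 0.0, "y": 2.4, "z": 0.0, "ax": 0.0, "ay": 0.0, "az": 0.0, "grip": 1.0}, {"x": 0.0, "y": 2.8, "z": 0.0, "ax": 0.0, "ay": 0.0, "az": 0.0, "grip": 1.0}, {"x": 0.0, "y": 3.2, "z": 0.0, "ax": 0.0, "ay": 0.0, "az": 0.0, "grip": 1.0}, {"x": 0.0, "y": 3.5, "z": 0.0, "ax": 0.0, "ay": 0.0, "az": 0.0, "grip": 1.0}, {"x": 0.0, "y": 3.5, "z": 0.0, "ax": 0.0, "ay": 0.0, "az": 0.0, "grip": 1.0}])

```text
time_s: 2.82
eef_pos: [0.6599, 0.0335, 0.1095]
eef_rot: [-0.706, 0.707, 0.029, -0.027]
wrist_force: [-0.1, 0.2, 0.5]
opening: 0.0
```

```bash
python3 - <<'E'
from h import *
for n in ["scene","side"]: save(n,n+'2.png')
a=cv2.imread('pics/scene2.png')[180:380,200:450];b=cv2.imread('pics/side2.png')[150:350,180:430]
cv2.imwrite('pics/c2.png',cv2.resize(np.hstack([a,b]),None,fx=1.6,fy=1.6))
print(ctrl.get_obs()['wrist_force'])
E
```

```text
[-0.65865806 -0.78822067  0.34286484]
```

View pics/c2.png

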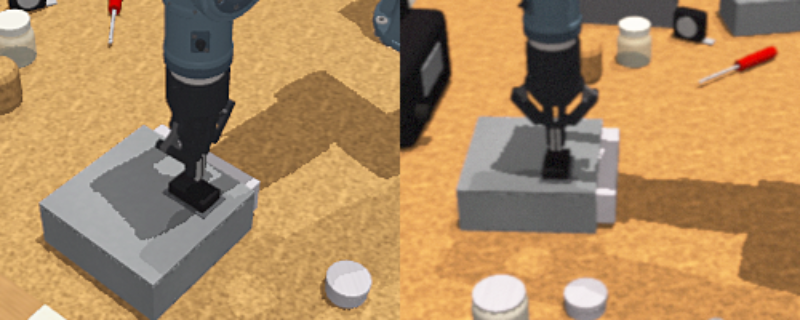

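No force yet, so the tip hasn't quite reached the key. I'll continue down in small steps.

apply_moves(increments=[{"x": 0.0, "y": 0.2, "z": 0.0, "ax": 0.0, "ay": 0.0, "az": 0.0, "grip": 1.0}, {"x": 0.0, "y": 0.4, "z": 0.0, "ax": 0.0, "ay": 0.0, "az": 0.0, "grip": 1.0}, {"x": 0.0, "y": 0.4, "z": 0.0, "ax": 0.0, "ay": 0.0, "az": 0.0, "grip": 1.0}])

```text
time_s: 3.3
eef_pos: [0.66, 0.0335, 0.1057]
eef_rot: [-0.706, 0.707, 0.03, -0.027]
wrist_force: [0.7, 0.5, -0.4]
opening: -0.006
```

```bash
python3 - <<'E'
from h import *
P={}
for n in ["scene","side","wrist"]: save(n,n+'3.png'); P[n]=vision.camera_params(n)
a=cv2.imread('pics/scene3.png')[260:330,280:360];b=cv2.imread('pics/side3.png')[205:275,240:320]
cv2.imwrite('pics/c3.png',cv2.resize(np.hstack([a,b]),None,fx=5,fy=5,interpolation=cv2.INTER_CUBIC))
X=np.array(ctrl.get_obs()['eef_pos'])-[0,0,.025]
print(X,[proj(P[n],X) for n in P])
E
```

```text
[0.66020654 0.0334476  0.08096425] [array([320.60477314, 300.08826601]), array([277.48909683, 253.69055917]), array([319.951705  , 277.51589874])]
```

View pics/c3.png

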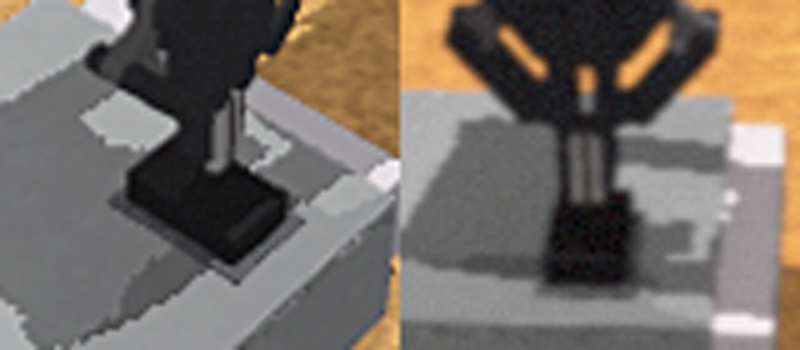

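View pics/wrist3.png

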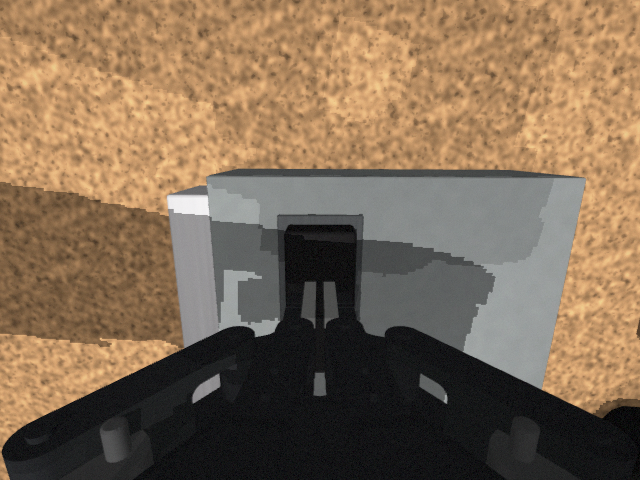

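```bash
python3 - <<'E'
from h import *
P={n:vision.camera_params(n) for n in ["scene","side","wrist"]}
e=np.array(ctrl.get_obs()['eef_pos'])
for d in [0.0,.006,.012,.018,.025]:
    X=e-[0,0,d]; print(d,[np.round(proj(P[n],X),1) for n in P],[np.round(proj(P[n],X+[0,.011,0]),1) for n in P])
for z in (.075,.084,.088,.094):
  for n in P: print(z,n,[np.round(proj(P[n],[x,y,z]),0) for x,y in [(.6374,.0623),(.6753,.0647),(.6805,.0033),(.641,.0051)]])
a=np.array([cv2.imread('pics/side%d.png'%i)[205:275,240:320] for i in (0,3)])
a=np.clip(a.astype(float)*3,0,255).astype(np.uint8)
cv2.imwrite('pics/c4.png',cv2.resize(np.hstack(list(a)),None,fx=5,fy=5,interpolation=cv2.INTER_CUBIC))
a=np.array([cv2.imread('pics/scene%d.png'%i)[260:330,280:360] for i in (0,3)])
a=np.clip(a.astype(float)*3,0,255).astype(np.uint8)
cv2.imwrite('pics/c5.png',cv2.resize(np.hstack(list(a)),None,fx=5,fy=5,interpolation=cv2.INTER_CUBIC))
E
```

```text
0.0 [array([320.8, 291.7]), array([277.1, 244.8]), array([320.3, 296.7])] [array([324.6, 294.4]), array([276.3, 247.5]), array([322.1, 275.2])]
0.006 [array([320.7, 293.7]), array([277.2, 247. ]), array([320.2, 291.6])] [array([324.6, 296.5]), array([276.4, 249.6]), array([322. , 270.7])]
0.012 [array([320.7, 295.8]), array([277.3, 249.1]), array([320.1, 286.8])] [array([324.5, 298.5]), array([276.5, 251.8]), array([321.8, 266.6])]
0.018 [array([320.6, 297.8]), array([277.4, 251.2]), array([320. , 282.4])] [array([324.5, 300.5]), array([276.6, 253.9]), array([321.7, 262.7])]
0.025 [array([320.6, 300.1]), array([277.5, 253.7]), array([320. , 277.5])] [array([324.4, 302.8]), array([276.7, 256.4]), array([321.6, 258.6])]
0.075 scene [array([338., 304.]), array([326., 314.]), array([304., 300.]), array([317., 290.])]
0.075 side [array([285., 264.]), array([269., 263.]), array([271., 248.]), array([287., 250.])]
0.075 wrist [array([282., 221.]), array([352., 222.]), array([350., 324.]), array([283., 316.])]
0.084 scene [array([338., 301.]), array([326., 311.]), array([304., 297.]), array([317., 288.])]
0.084 side [array([285., 260.]), array([269., 260.]), array([271., 245.]), array([287., 246.])]
0.084 wrist [array([280., 224.]), array([354., 225.]), array([351., 332.]), array([282., 324.])]
0.088 scene [array([338., 299.]), array([326., 310.]), array([303., 295.]), array([317., 286.])]
0.088 side [array([285., 259.]), array([269., 258.]), array([271., 244.]), array([287., 245.])]
0.088 wrist [array([280., 226.]), array([355., 227.]), array([352., 335.]), array([281., 328.])]
0.094 scene [array([338., 297.]), array([327., 308.]), array([303., 293.]), array([317., 284.])]
0.094 side [array([285., 257.]), array([269., 256.]), array([271., 241.]), array([287., 243.])]
0.094 wrist [array([278., 229.]), array([356., 230.]), array([353., 341.]), array([280., 333.])]
```

View pics/c4.png

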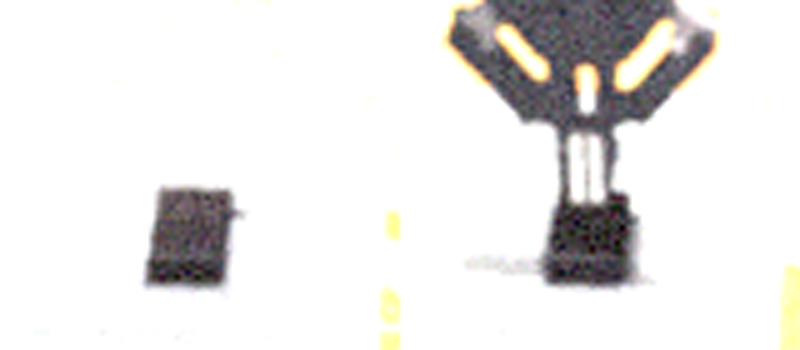

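View pics/c5.png

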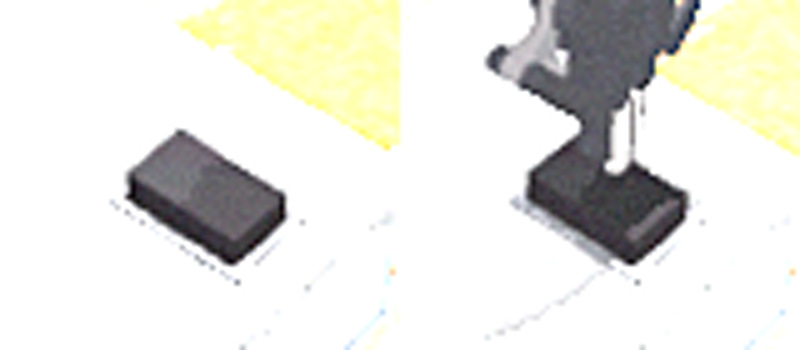

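The brightened crops show the key still up and the grey fingertips ending near z = 0.106, above the key top. So the tip offset is shorter than stated. I'll continue down slowly and find it by contact.

apply_moves(increments=[{"x": 0.0, "y": 0.3, "z": 0.0, "ax": 0.0, "ay": 0.0, "az": 0.0, "grip": 1.0}, {"x": 0.0, "y": 0.6, "z": 0.0, "ax": 0.0, "ay": 0.0, "az": 0.0, "grip": 1.0}, {"x": 0.0, "y": 0.6, "z": 0.0, "ax": 0.0, "ay": 0.0, "az": 0.0, "grip": 1.0}])

```text
time_s: 3.82
eef_pos: [0.6599, 0.0335, 0.0994]
eef_rot: [-0.706, 0.707, 0.029, -0.027]
wrist_force: [0.1, -0.2, 0.4]
opening: -0.0
```

apply_moves(increments=[{"x": 0.0, "y": 0.2, "z": 0.0, "ax": 0.0, "ay": 0.0, "az": 0.0, "grip": 1.0}, {"x": 0.0, "y": 0.4, "z": 0.0, "ax": 0.0, "ay": 0.0, "az": 0.0, "grip": 1.0}, {"x": 0.0, "y": 0.4, "z": 0.0, "ax": 0.0, "ay": 0.0, "az": 0.0, "grip": 1.0}])

```text
time_s: 4.2
eef_pos: [0.6597, 0.0335, 0.0951]
eef_rot: [-0.706, 0.707, 0.029, -0.027]
wrist_force: [-0.3, -0.2, -0.6]
opening: -0.001
```

```bash
python3 - <<'E'
from h import *
for n in ["scene","side","wrist"]: save(n,n+'6.png')
a=cv2.imread('pics/scene6.png')[260:330,280:360];b=cv2.imread('pics/side6.png')[205:275,240:320]
a=np.clip(np.hstack([a,b]).astype(float)*3,0,255).astype(np.uint8)
cv2.imwrite('pics/c6.png',cv2.resize(a,None,fx=5,fy=5,interpolation=cv2.INTER_CUBIC))
cv2.imwrite('pics/w6.png',np.clip(cv2.imread('pics/wrist6.png').astype(float)*3,0,255).astype(np.uint8))
E
```

```text
(no output)
```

View pics/c6.png

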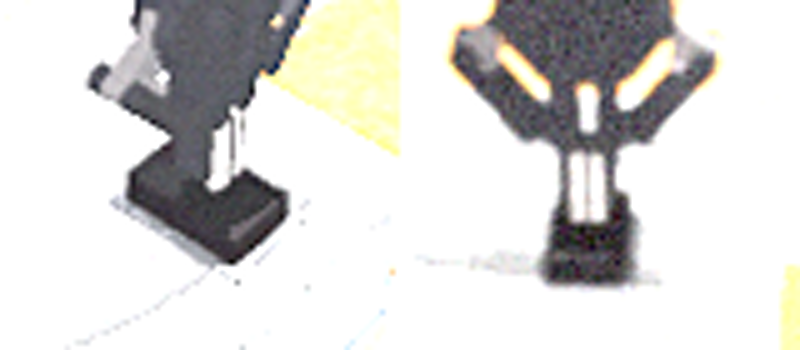

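View pics/w6.png

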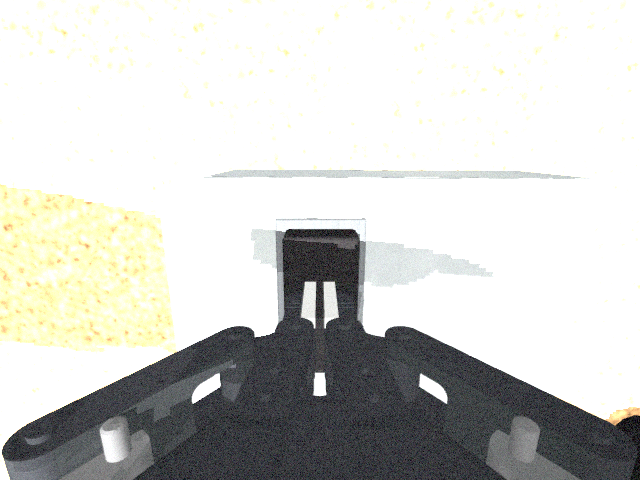

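The grey tips in the side view (277,249) correspond to z ≈ 0.10, and there is still no contact. I'll continue down in small steps.

apply_moves(increments=[{"x": 0.0, "y": 0.3, "z": 0.0, "ax": 0.0, "ay": 0.0, "az": 0.0, "grip": 1.0}, {"x": 0.0, "y": 0.5, "z": 0.0, "ax": 0.0, "ay": 0.0, "az": 0.0, "grip": 1.0}, {"x": 0.0, "y": 0.5, "z": 0.0, "ax": 0.0, "ay": 0.0, "az": 0.0, "grip": 1.0}])

```text
time_s: 4.72
eef_pos: [0.6597, 0.0335, 0.0901]
eef_rot: [-0.706, 0.707, 0.029, -0.027]
wrist_force: [-0.6, 0.6, -0.3]
opening: 0.001
```

apply_moves(increments=[{"x": 0.0, "y": 0.2, "z": 0.0, "ax": 0.0, "ay": 0.0, "az": 0.0, "grip": 1.0}, {"x": 0.0, "y": 0.4, "z": 0.0, "ax": 0.0, "ay": 0.0, "az": 0.0, "grip": 1.0}, {"x": 0.0, "y": 0.4, "z": 0.0, "ax": 0.0, "ay": 0.0, "az": 0.0, "grip": 1.0}])

```text
time_s: 5.1
eef_pos: [0.66, 0.0335, 0.0863]
eef_rot: [-0.706, 0.707, 0.029, -0.027]
wrist_force: [0.1, 0.2, 1.4]
opening: -0.004
```

apply_moves(increments=[{"x": 0.0, "y": 0.2, "z": 0.0, "ax": 0.0, "ay": 0.0, "az": 0.0, "grip": 1.0}, {"x": 0.0, "y": 0.3, "z": 0.0, "ax": 0.0, "ay": 0.0, "az": 0.0, "grip": 1.0}, {"x": 0.0, "y": 0.3, "z": 0.0, "ax": 0.0, "ay": 0.0, "az": 0.0, "grip": 1.0}])

```text
time_s: 5.48
eef_pos: [0.6601, 0.0335, 0.0833]
eef_rot: [-0.706, 0.707, 0.029, -0.027]
wrist_force: [-0.6, 0.2, 2.8]
opening: -0.002
```

Contact: the key is pushing back at 2.8 N. I'll press about 6 mm more.

apply_moves(increments=[{"x": 0.0, "y": 0.2, "z": 0.0, "ax": 0.0, "ay": 0.0, "az": 0.0, "grip": 1.0}, {"x": 0.0, "y": 0.4, "z": 0.0, "ax": 0.0, "ay": 0.0, "az": 0.0, "grip": 1.0}, {"x": 0.0, "y": 0.6, "z": 0.0, "ax": 0.0, "ay": 0.0, "az": 0.0, "grip": 1.0}, {"x": 0.0, "y": 0.6, "z": 0.0, "ax": 0.0, "ay": 0.0, "az": 0.0, "grip": 1.0}])

```text
time_s: 5.98
eef_pos: [0.6601, 0.0335, 0.0773]
eef_rot: [-0.706, 0.707, 0.029, -0.027]
wrist_force: [-1.5, 0.1, 5.9]
opening: 0.001
```

```bash
python3 - <<'E'
from h import *
for n in ["scene","side"]: save(n,n+'7.png')
a=cv2.imread('pics/scene7.png')[180:380,200:450];b=cv2.imread('pics/side7.png')[150:350,180:430]
cv2.imwrite('pics/c7.png',cv2.resize(np.hstack([a,b]),None,fx=1.6,fy=1.6))
E
```

```text
(no output)
```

View pics/c7.png

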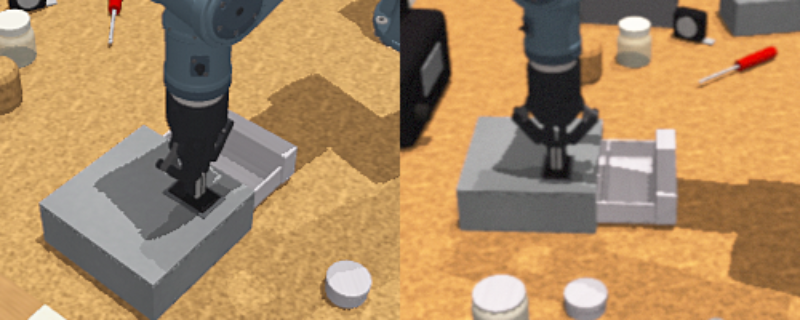

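The tray has popped out; the side view shows an open tray with its face near column 665. The real fingertips sit about 6–8 mm above the reported TCP height when shut, so I'll allow for that. Next I lift off and move above the socket, turning 90° so the jaws open along y.

apply_moves(increments=[{"x": 0.0, "y": -4.0, "z": 0.0, "ax": 0.0, "ay": 0.0, "az": 0.0, "grip": 1.0}, {"x": 0.0, "y": -10.0, "z": 0.0, "ax": 0.0, "ay": -0.15, "az": 0.0, "grip": 0.5}, {"x": -3.0, "y": -12.0, "z": 4.0, "ax": 0.0, "ay": -0.33, "az": 0.0, "grip": 0.0}, {"x": -7.0, "y": -12.3, "z": 9.0, "ax": 0.0, "ay": -0.5, "az": 0.0, "grip": 0.0}, {"x": -11.0, "y": -12.3, "z": 14.0, "ax": 0.0, "ay": -0.7, "az": 0.0, "grip": 0.0}, {"x": -15.0, "y": -12.3, "z": 19.0, "ax": 0.0, "ay": -0.88, "az": 0.0, "grip": 0.0}, {"x": -19.0, "y": -12.3, "z": 24.0, "ax": 0.0, "ay": -1.06, "az": 0.0, "grip": 0.0}, {"x": -21.8, "y": -12.3, "z": 28.0, "ax": 0.0, "ay": -1.25, "az": 0.0, "grip": 0.0}, {"x": -21.8, "y": -12.3, "z": 28.0, "ax": 0.0, "ay": -1.42, "az": 0.0, "grip": 0.0}, {"x": -21.8, "y": -12.3, "z": 28.0, "ax": 0.0, "ay": -1.57, "az": 0.0, "grip": 0.0}, {"x": -21.8, "y": -12.3, "z": 28.0, "ax": 0.0, "ay": -1.57, "az": 0.0, "grip": 0.0}])

```text
time_s: 7.45
eef_pos: [0.4198, 0.2955, 0.1987]
eef_rot: [-0.479, 0.481, 0.52, -0.518]
wrist_force: [-0.4, 0.3, 0.7]
opening: 1.001
```

```bash
python3 - <<'E'
from h import *
np.set_printoptions(precision=4,suppress=True)
P=vision.camera_params("wrist");save("wrist",'wrist8.png')
np.save('P8.npy',P,allow_pickle=True)
print(ctrl.get_obs()['eef_pos'],ctrl.get_obs()['eef_rot'],ray(P,(320,240)))
for f in (pinpoint,find_in): print([(x.get("xy",x.get("rect")),x["p"]) for x in f("wrist","socket")])
for r in pinpoint("wrist","socket")[:1]: print(at_z(P,r["xy"],0))
e=ctrl.get_obs()['eef_pos']
for d in (0.02,0,-.025): print(d,proj(P,e+[0,0,d]))
E
```

```text
[0.4199 0.2953 0.1988] [-0.4797  0.4819  0.5191 -0.5179] (array([0.3523, 0.2912, 0.3464]), array([ 0.2589,  0.0206, -0.9657]))
[([316.7, 217.0], 0.95)]
[([315.9, 220.8, 35.5, 38.0], 0.71)]
[0.4205 0.2931 0.    ]
0.02 [316.7991 317.5418]
0 [317.1741 297.3343]
-0.025 [317.5326 278.0188]
```

View pics/wrist8.png

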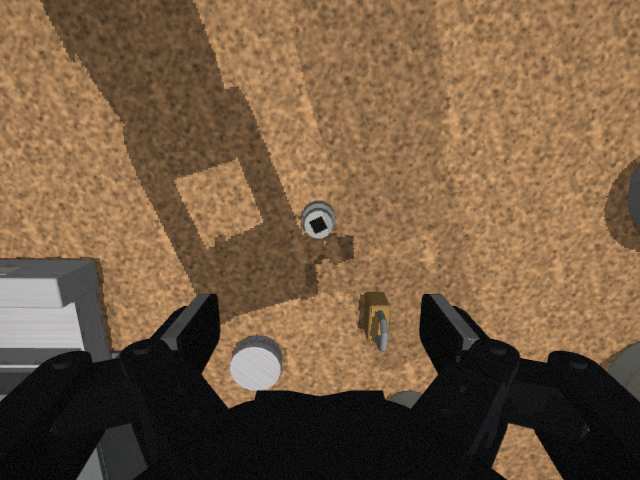

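```bash
python3 - <<'E'
from h import *
np.set_printoptions(precision=4,suppress=True)
P={n:vision.camera_params(n) for n in ["scene","side","wrist"]}
im=cv2.imread('pics/wrist8.png')[190:260,280:360]
cv2.imwrite('pics/c8.png',cv2.resize(im,None,fx=7,fy=7,interpolation=cv2.INTER_CUBIC))
s={"scene":(489,318.6),"side":(377.6,353.2),"wrist":(318.3,224.7)}
print(tri([ray(P[n],s[n]) for n in s]),[at_z(P[n],s[n],.042) for n in s])
t={"scene":(482.5,331.8),"side":(376.7,369),"wrist":(316.7,217)}
print(tri([ray(P[n],t[n]) for n in t]),[at_z(P[n],t[n],0) for n in t])
from scipy.spatial.transform import Rotation as R
o=ctrl.get_obs();q=np.array(o['eef_rot']);print(R.from_quat(q[[1,2,3,0]]).as_matrix())
E
```

```text
(array([0.4195, 0.2958, 0.0423]), [np.float64(0.0013471967361827133), np.float64(0.00040905783021216377), np.float64(0.0011454719898870845)]) [array([0.4194, 0.2971, 0.042 ]), array([0.4192, 0.295 , 0.042 ]), array([0.4199, 0.2947, 0.042 ])]
(array([ 0.4202,  0.2931, -0.0032]), [np.float64(0.00040261280521725236), np.float64(0.001811265180255802), np.float64(0.0015587017669147754)]) [array([0.4235, 0.2941, 0.    ]), array([0.4185, 0.2963, 0.    ]), array([0.4211, 0.2929, 0.    ])]
[[-0.0759  0.0036 -0.9971]
 [ 0.9971 -0.0008 -0.0759]
 [-0.001  -1.     -0.0036]]
```

View pics/c8.png

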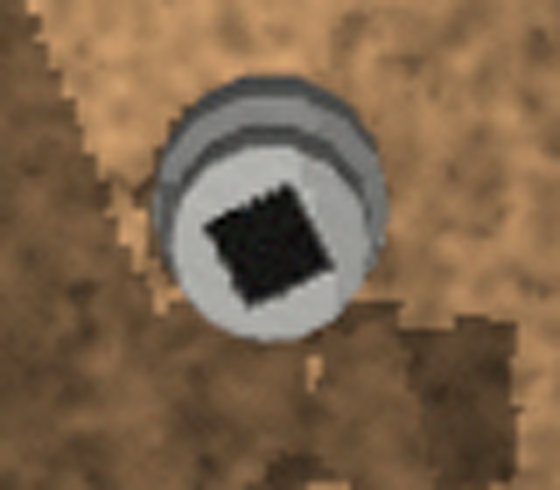

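The socket is at (0.420, 0.295) with its top measured at 0.042, which matches the text, and the TCP is already centred over it. I'll descend partway and check tip height from the side.

apply_moves(increments=[{"x": 0.0, "y": 6.0, "z": 0.0, "ax": 0.0, "ay": 0.0, "az": 0.0, "grip": 0.0}, {"x": 0.0, "y": 12.0, "z": 0.0, "ax": 0.0, "ay": 0.0, "az": 0.0, "grip": 0.0}, {"x": 0.0, "y": 16.0, "z": 0.0, "ax": 0.0, "ay": 0.0, "az": 0.0, "grip": 0.0}, {"x": 0.0, "y": 18.0, "z": 0.0, "ax": 0.0, "ay": 0.0, "az": 0.0, "grip": 0.0}, {"x": 0.0, "y": 18.0, "z": 0.0, "ax": 0.0, "ay": 0.0, "az": 0.0, "grip": 0.0}])

```text
time_s: 8.28
eef_pos: [0.4195, 0.2942, 0.0173]
eef_rot: [0.481, -0.482, -0.518, 0.519]
wrist_force: [0.7, -0.4, -0.5]
opening: 0.998
```

```bash
python3 - <<'E'
from h import *
P={n:vision.camera_params(n) for n in ["scene","side"]}
save("scene","scene9.png");save("side","side9.png");save("wrist","wrist9.png")
a=cv2.imread('pics/scene9.png')[270:350,440:530];b=cv2.imread('pics/side9.png')[310:390,330:420]
cv2.imwrite('pics/c9.png',cv2.resize(np.hstack([a,b]),None,fx=4.4,fy=4.4,interpolation=cv2.INTER_CUBIC))
e=ctrl.get_obs()['eef_pos'];print(e)
for y in(-.0425,.0425):
  for z in (0,.0,.02,.04): print(y,z,[proj(P[n],[e[0],e[1]+y,z])-np.array(o) for n,o in (("scene",(440,270)),("side",(330,310)))])
E
```

```text
[0.42188364 0.29540302 0.02016766]
-0.0425 0 [array([26.48007209, 51.08398297]), array([45.45163743, 43.41728249])]
-0.0425 0.0 [array([26.48007209, 51.08398297]), array([45.45163743, 43.41728249])]
-0.0425 0.02 [array([28.25857203, 45.02006754]), array([46.02478905, 36.29786247])]
-0.0425 0.04 [array([30.0781308 , 38.81615922]), array([46.60859441, 29.04610657])]
0.0425 0 [array([61.05273428, 72.74957182]), array([44.52922436, 74.59711393])]
0.0425 0.0 [array([61.05273428, 72.74957182]), array([44.52922436, 74.59711393])]
0.0425 0.02 [array([63.31590062, 66.69159492]), array([45.13036765, 67.32333827])]
0.0425 0.04 [array([65.63350841, 60.48789076]), array([45.74341417, 59.90553471])]
```

View pics/c9.png

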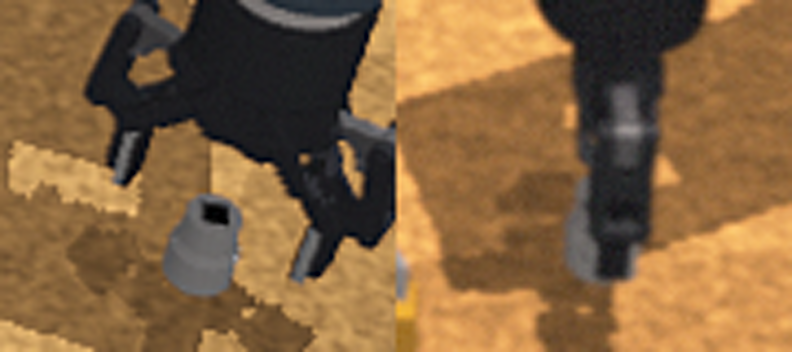

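View pics/wrist9.png

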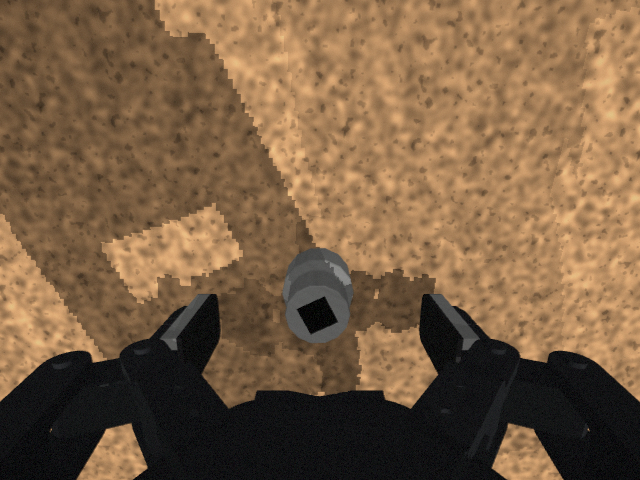

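```bash
python3 - <<'E'
from h import *
P={n:vision.camera_params(n) for n in ["scene","side","wrist"]}
for i in range(3): 
  save("wrist","wrist10.png"); e=ctrl.get_obs()['eef_pos'];print(e,ctrl.get_obs()['time_s'])
P=vision.camera_params("wrist")
print(proj(P,[e[0],e[1],.042]),at_z(P,(318,314.5),.042))
E
```

```text
[0.42203672 0.29549395 0.02040377] 8.475
[0.42203387 0.2954945  0.02044183] 8.525
[0.42185903 0.29544874 0.02033357] 8.575
[317.57885521 318.29826461] [0.42010549 0.29549277 0.042     ]
```

apply_moves(increments=[{"x": 0.0, "y": 1.0, "z": 0.1, "ax": 0.0, "ay": 0.0, "az": 0.0, "grip": 0.0}, {"x": 0.0, "y": 1.7, "z": 0.2, "ax": 0.0, "ay": 0.0, "az": 0.0, "grip": 0.0}, {"x": 0.0, "y": 1.7, "z": 0.2, "ax": 0.0, "ay": 0.0, "az": 0.0, "grip": 0.4}, {"x": 0.0, "y": 1.7, "z": 0.2, "ax": 0.0, "ay": 0.0, "az": 0.0, "grip": 0.8}, {"x": 0.0, "y": 1.7, "z": 0.2, "ax": 0.0, "ay": 0.0, "az": 0.0, "grip": 1.0}, {"x": 0.0, "y": 1.7, "z": 0.2, "ax": 0.0, "ay": 0.0, "az": 0.0, "grip": 1.0}, {"x": 0.0, "y": 1.7, "z": 0.2, "ax": 0.0, "ay": 0.0, "az": 0.0, "grip": 1.0}, {"x": 0.0, "y": 1.7, "z": 0.2, "ax": 0.0, "ay": 0.0, "az": 0.0, "grip": 1.0}])

```text
time_s: 9.57
eef_pos: [0.4203, 0.2955, 0.0039]
eef_rot: [-0.479, 0.482, 0.52, -0.517]
wrist_force: [-1.2, -0.1, 6.0]
opening: 0.362
```

```bash
python3 - <<'E'
from h import *
save("scene","scene11.png");save("side","side11.png")
a=cv2.imread('pics/scene11.png')[270:350,440:530];b=cv2.imread('pics/side11.png')[310:390,330:420]
cv2.imwrite('pics/c11.png',cv2.resize(np.hstack([a,b]),None,fx=4.4,fy=4.4,interpolation=cv2.INTER_CUBIC))
o=ctrl.get_obs();print(o['eef_pos'],o['opening'],o['wrist_force'])
E
```

```text
[0.42032994 0.29547139 0.00388746] 0.3626786651872635 [-1.03850889 -0.79356608  6.00860848]
```

View pics/c11.png

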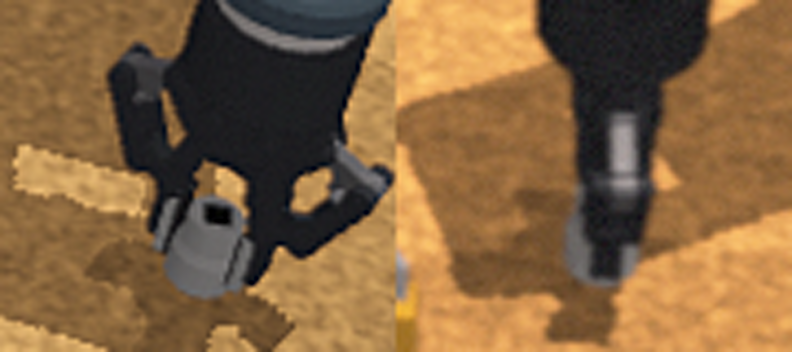

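apply_moves(increments=[{"x": 0.0, "y": -0.5, "z": 0.0, "ax": 0.0, "ay": 0.0, "az": 0.0, "grip": 1.0}, {"x": 0.0, "y": -2.0, "z": 0.0, "ax": 0.0, "ay": 0.0, "az": 0.0, "grip": 1.0}, {"x": 0.0, "y": -4.0, "z": 0.0, "ax": 0.0, "ay": 0.0, "az": 0.0, "grip": 1.0}, {"x": 0.0, "y": -4.0, "z": 0.0, "ax": 0.0, "ay": 0.0, "az": 0.0, "grip": 1.0}, {"x": 0.0, "y": -4.0, "z": 0.0, "ax": 0.0, "ay": 0.0, "az": 0.0, "grip": 1.0}])

```text
time_s: 10.3
eef_pos: [0.4199, 0.2954, 0.0438]
eef_rot: [-0.479, 0.482, 0.52, -0.517]
wrist_force: [0.0, -0.0, -1.9]
opening: 0.363
```

```bash
python3 - <<'E'
from h import *
for n in("scene","side","wrist"): save(n,n+"12.png")
a=cv2.imread('pics/scene12.png')[250:350,440:540];b=cv2.imread('pics/side12.png')[290:390,330:430]; c=cv2.imread('pics/wrist12.png')[240:440,220:420]
cv2.imwrite('pics/c12.png',np.hstack([cv2.resize(x,(266,266),interpolation=cv2.INTER_CUBIC) for x in(a,b,c)]))
cv2.imwrite('pics/c12.png',np.hstack([cv2.resize(x,(266,266),interpolation=cv2.INTER_CUBIC) for x in(a,b,c)]))
o=ctrl.get_obs();print(o['eef_pos'],o['opening'],o['wrist_force'])
E
```

```text
[0.41942882 0.29517581 0.04313195] 0.3646459269247966 [-0.26586035  0.46522166 -1.67559655]
```

View pics/c12.png

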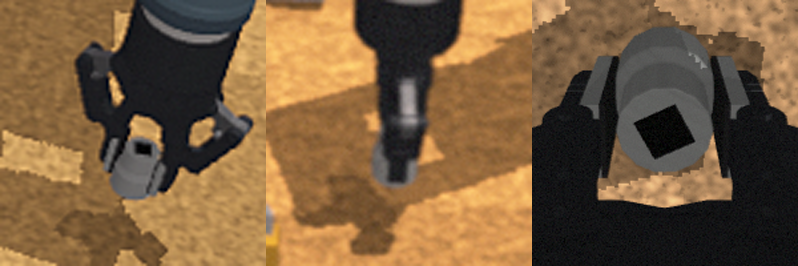

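The socket is held: weight reads −1.7 N and the opening is steady. Now I'll measure the pocket.

```bash
python3 - <<'E'
from h import *
np.set_printoptions(precision=4,suppress=True)
P={n:vision.camera_params(n) for n in ["scene","side"]}
for q in ("tray_pocket","tray_face"):
  rs=[]
  for n in P:
    r=pinpoint(n,q)[:2]; print(q,n,[(x["xy"],round(x["p"],2),at_z(P[n],x["xy"],.014 if "p"==q[5] else .038)) for x in r])
    if r: rs.append(ray(P[n],r[0]["xy"]))
  if len(rs)==2: print(tri(rs))
for n in P: print([proj(P[n],p) for p in [(.5552,-.0213,.014),(.488,-.0267,.038)]])
a=cv2.imread('pics/scene12.png')[220:320,280:380];b=cv2.imread('pics/side12.png')[210:310,270:370]
cv2.imwrite('pics/c13.png',cv2.resize(np.hstack([a,b]),None,fx=4,fy=4,interpolation=cv2.INTER_CUBIC))
E
```

```text
tray_pocket scene [([335.9, 283.1], 0.89, array([ 0.5506, -0.0226,  0.014 ]))]
tray_pocket side [([324.6, 262.0], 0.59, array([ 0.5555, -0.0389,  0.014 ]))]
(array([ 0.5554, -0.0189,  0.0247]), [np.float64(0.0033331349442402036), np.float64(0.0033331349442403168)])
tray_face scene [([353.9, 263.3], 0.93, array([ 0.49  , -0.0219,  0.038 ]))]
tray_face side [([352.2, 259.8], 0.76, array([ 0.4865, -0.0221,  0.038 ]))]
(array([ 0.4869, -0.0245,  0.0354]), [np.float64(0.0008243098268429561), np.float64(0.0008243098268429848)])
[array([334.9716, 284.3533]), array([352.9492, 261.9099])]
[array([324.0454, 266.121 ]), array([351.6859, 258.6685])]
```

View pics/c13.png

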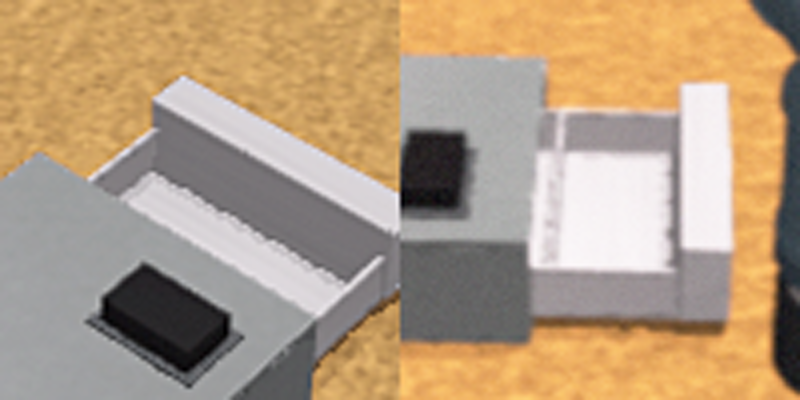

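The pocket at (0.555, −0.021) and the face at (0.487, −0.025) agree between the geometry and the networks. I'll carry the socket over.

apply_moves(increments=[{"x": 0.0, "y": -5.0, "z": 0.0, "ax": 0.0, "ay": 0.0, "az": 0.0, "grip": 1.0}, {"x": -4.0, "y": -9.0, "z": -1.4, "ax": 0.0, "ay": 0.0, "az": 0.0, "grip": 1.0}, {"x": -9.0, "y": -9.0, "z": -3.1, "ax": 0.0, "ay": 0.0, "az": 0.0, "grip": 1.0}, {"x": -14.0, "y": -9.0, "z": -4.8, "ax": 0.0, "ay": 0.0, "az": 0.0, "grip": 1.0}, {"x": -19.0, "y": -9.0, "z": -6.5, "ax": 0.0, "ay": 0.0, "az": 0.0, "grip": 1.0}, {"x": -24.0, "y": -9.0, "z": -8.2, "ax": 0.0, "ay": 0.0, "az": 0.0, "grip": 1.0}, {"x": -29.0, "y": -9.0, "z": -9.9, "ax": 0.0, "ay": 0.0, "az": 0.0, "grip": 1.0}, {"x": -32.6, "y": -9.0, "z": -11.1, "ax": 0.0, "ay": 0.0, "az": 0.0, "grip": 1.0}, {"x": -32.6, "y": -9.0, "z": -11.1, "ax": 0.0, "ay": 0.0, "az": 0.0, "grip": 1.0}, {"x": -32.6, "y": -9.0, "z": -11.1, "ax": 0.0, "ay": 0.0, "az": 0.0, "grip": 1.0}])

```text
time_s: 11.9
eef_pos: [0.554, -0.0209, 0.1337]
eef_rot: [-0.48, 0.482, 0.52, -0.517]
wrist_force: [-0.5, -0.1, -1.9]
opening: 0.366
```

```bash
python3 - <<'E'
from h import *
np.set_printoptions(precision=4,suppress=True)
for n in("scene","side","wrist"): save(n,n+"14.png")
P=vision.camera_params("wrist")
o=ctrl.get_obs();e=o['eef_pos'];print(e,o['opening'],o['wrist_force'],o['q'])
print(proj(P,[.555,-.021,.014]),[proj(P,np.array([.555,-.021,.014])+np.array([a*.9968-b*.08,a*.08+b*.9968,0])) for a in(-.037,.037) for b in(-.082,.082)])
a=cv2.imread('pics/scene14.png')[180:340,250:450];b=cv2.imread('pics/side14.png')[150:310,230:430]
cv2.imwrite('pics/c14.png',cv2.resize(np.hstack([a,b]),None,fx=2,fy=2,interpolation=cv2.INTER_CUBIC))
E
```

```text
[ 0.554  -0.0201  0.134 ] 0.3646951044083549 [-0.3956 -0.3285 -1.0342] [-0.2515  0.2336  1.7443  0.0019  1.1588 -1.9003]
[317.444  235.5294] [array([213.9799, 190.6344]), array([420.598 , 190.1061]), array([221.5172, 277.7703]), array([413.7908, 277.3362])]
```

View pics/c14.png

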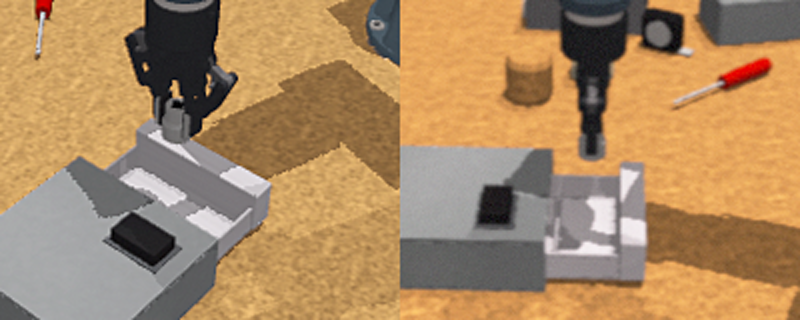

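View pics/wrist14.png

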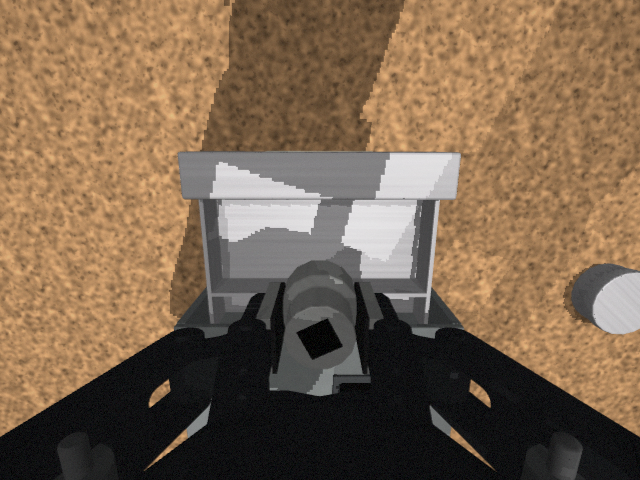

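The wrist view shows the pocket floor at cols 218–418, rows 200–278, as projected. Lowering the socket.

apply_moves(increments=[{"x": 0.0, "y": 4.0, "z": -0.1, "ax": 0.0, "ay": 0.0, "az": 0.0, "grip": 1.0}, {"x": 0.0, "y": 8.0, "z": -0.1, "ax": 0.0, "ay": 0.0, "az": 0.0, "grip": 1.0}, {"x": 0.0, "y": 10.5, "z": -0.1, "ax": 0.0, "ay": 0.0, "az": 0.0, "grip": 1.0}, {"x": 0.0, "y": 11.1, "z": -0.1, "ax": 0.0, "ay": 0.0, "az": 0.0, "grip": 1.0}, {"x": 0.0, "y": 11.3, "z": -0.1, "ax": 0.0, "ay": 0.0, "az": 0.0, "grip": 1.0}, {"x": 0.0, "y": 11.3, "z": -0.1, "ax": 0.0, "ay": 0.0, "az": 0.0, "grip": 1.0}])

```text
time_s: 12.8
eef_pos: [0.5567, -0.02, 0.0223]
eef_rot: [-0.478, 0.482, 0.521, -0.517]
wrist_force: [-0.4, -0.5, -1.5]
opening: 0.36
```

```bash
python3 - <<'E'
from h import *
for n in("scene","side"): save(n,n+"15.png")
a=cv2.imread('pics/scene15.png')[220:320,280:380];b=cv2.imread('pics/side15.png')[210:310,270:370]
cv2.imwrite('pics/c15.png',cv2.resize(np.hstack([a,b]),None,fx=4,fy=4,interpolation=cv2.INTER_CUBIC))
o=ctrl.get_obs();print(o['eef_pos'],o['opening'],o['wrist_force'])
E
```

```text
[ 0.55662277 -0.02017687  0.02224641] 0.3674071928670291 [ 0.14860897  0.91747646 -1.62051372]
```

View pics/c15.png

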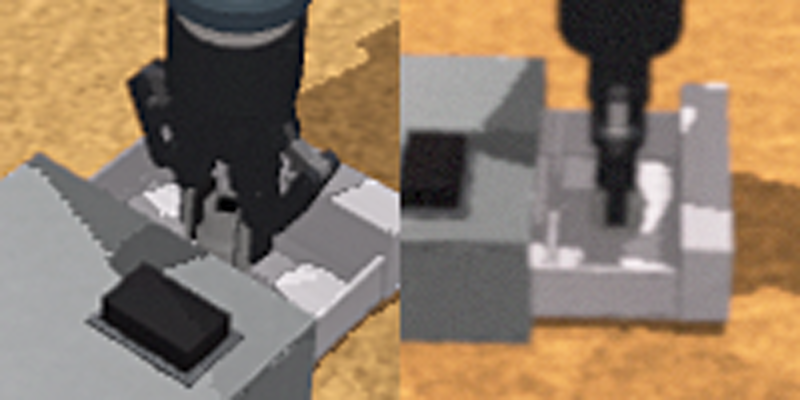

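Inside the pocket, with no contact yet. Lowering the last few mm.

apply_moves(increments=[{"x": 0.0, "y": 0.2, "z": 0.0, "ax": 0.0, "ay": 0.0, "az": 0.0, "grip": 1.0}, {"x": 0.0, "y": 0.3, "z": 0.0, "ax": 0.0, "ay": 0.0, "az": 0.0, "grip": 1.0}, {"x": 0.0, "y": 0.3, "z": 0.0, "ax": 0.0, "ay": 0.0, "az": 0.0, "grip": 1.0}])

```text
time_s: 13.28
eef_pos: [0.5566, -0.0202, 0.0192]
eef_rot: [-0.478, 0.482, 0.521, -0.517]
wrist_force: [-0.3, -0.3, -1.9]
opening: 0.365
```

apply_moves(increments=[{"x": 0.0, "y": 0.1, "z": 0.0, "ax": 0.0, "ay": 0.0, "az": 0.0, "grip": 1.0}, {"x": 0.0, "y": 0.2, "z": 0.0, "ax": 0.0, "ay": 0.0, "az": 0.0, "grip": 1.0}, {"x": 0.0, "y": 0.2, "z": 0.0, "ax": 0.0, "ay": 0.0, "az": 0.0, "grip": 1.0}])

```text
time_s: 13.65
eef_pos: [0.5567, -0.0202, 0.0179]
eef_rot: [-0.478, 0.482, 0.521, -0.517]
wrist_force: [-2.3, 1.2, 5.8]
opening: 0.367
```

Floor contact (+5.8 N). Release and retreat up.

apply_moves(increments=[{"x": 0.0, "y": -0.1, "z": 0.0, "ax": 0.0, "ay": 0.0, "az": 0.0, "grip": 0.5}, {"x": 0.0, "y": -0.1, "z": 0.0, "ax": 0.0, "ay": 0.0, "az": 0.0, "grip": 0.3}, {"x": 0.0, "y": -0.1, "z": 0.0, "ax": 0.0, "ay": 0.0, "az": 0.0, "grip": 0.2}, {"x": 0.0, "y": -0.1, "z": 0.0, "ax": 0.0, "ay": 0.0, "az": 0.0, "grip": 0.2}, {"x": 0.0, "y": -2.0, "z": 0.0, "ax": 0.0, "ay": 0.0, "az": 0.0, "grip": 0.2}, {"x": 0.0, "y": -6.0, "z": 0.0, "ax": 0.0, "ay": 0.0, "az": 0.0, "grip": 0.2}, {"x": 0.0, "y": -11.5, "z": 0.0, "ax": 0.0, "ay": 0.0, "az": 0.0, "grip": 0.2}, {"x": 0.0, "y": -11.5, "z": 0.0, "ax": 0.0, "ay": 0.0, "az": 0.0, "grip": 0.2}])

```text
time_s: 14.65
eef_pos: [0.5599, -0.0211, 0.1395]
eef_rot: [-0.475, 0.486, 0.523, -0.515]
wrist_force: [-0.2, -0.8, 0.6]
opening: 0.799
```

```bash
python3 - <<'E'
from h import *
for n in("scene","side","wrist"): save(n,n+"16.png")
a=cv2.imread('pics/scene16.png')[220:320,280:380];b=cv2.imread('pics/side16.png')[210:310,270:370];c=cv2.imread('pics/wrist16.png')[100:340,200:440]
cv2.imwrite('pics/c16.png',np.hstack([cv2.resize(x,(266,266),interpolation=cv2.INTER_CUBIC) for x in (a,b,c)]))
o=ctrl.get_obs();print(o['eef_pos'],o['opening'],o['wrist_force'])
E
```

```text
[ 0.55549492 -0.02009381  0.13300122] 0.7965260463026032 [-0.36460416  0.27280048 -0.50830526]
```

View pics/c16.png

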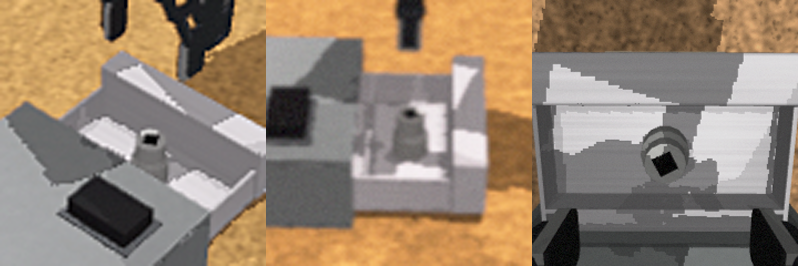

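The socket stands upright and free in the middle of the pocket. Next I go in front of the tray face with the fingers shut.

apply_moves(increments=[{"x": 0.0, "y": 0.0, "z": 5.0, "ax": 0.0, "ay": 0.0, "az": 0.0, "grip": 1.0}, {"x": 0.0, "y": 0.0, "z": 10.0, "ax": 0.0, "ay": 0.0, "az": 0.0, "grip": 1.0}, {"x": 0.0, "y": 2.0, "z": 10.1, "ax": 0.0, "ay": 0.0, "az": 0.0, "grip": 1.0}, {"x": 0.0, "y": 7.0, "z": 10.1, "ax": 0.0, "ay": 0.0, "az": 0.0, "grip": 1.0}, {"x": 0.0, "y": 11.3, "z": 10.1, "ax": 0.0, "ay": 0.0, "az": 0.0, "grip": 1.0}, {"x": 0.0, "y": 11.3, "z": 10.1, "ax": 0.0, "ay": 0.0, "az": 0.0, "grip": 1.0}, {"x": 0.0, "y": 11.3, "z": 10.1, "ax": 0.0, "ay": 0.0, "az": 0.0, "grip": 1.0}])

```text
time_s: 15.68
eef_pos: [0.4558, -0.028, 0.0198]
eef_rot: [-0.478, 0.482, 0.521, -0.517]
wrist_force: [0.0, -0.7, -0.1]
opening: 0.002
```

```bash
python3 - <<'E'
from h import *
for n in("scene","side"): save(n,n+"17.png")
a=cv2.imread('pics/scene17.png')[200:320,270:390];b=cv2.imread('pics/side17.png')[190:310,270:390]
cv2.imwrite('pics/c17.png',cv2.resize(np.hstack([a,b]),None,fx=3.3,fy=3.3,interpolation=cv2.INTER_CUBIC))
o=ctrl.get_obs();print(o['eef_pos'],o['eef_rot'],o['opening'],o['wrist_force'])
E
```

```text
[ 0.45705356 -0.028345    0.02093819] [-0.47740906  0.48306667  0.52112139 -0.5168749 ] 0.0004980426037185048 [ 0.76789874 -0.07096436  0.43093309]
```

View pics/c17.png

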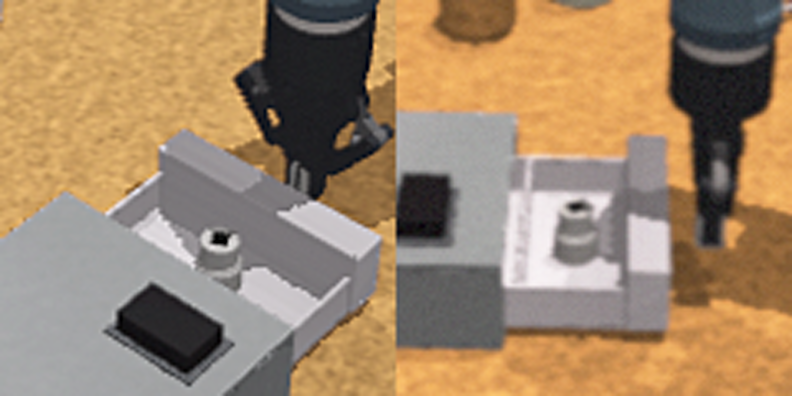

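Aligned, with the fingertips about 2 cm in front of the face at mid-width. Pushing slowly.

apply_moves(increments=[{"x": 0.0, "y": 0.0, "z": -1.4, "ax": 0.0, "ay": 0.0, "az": 0.0, "grip": 1.0}, {"x": 0.0, "y": 0.0, "z": -1.8, "ax": 0.0, "ay": 0.0, "az": 0.0, "grip": 1.0}, {"x": 0.0, "y": 0.0, "z": -2.1, "ax": 0.0, "ay": 0.0, "az": 0.0, "grip": 1.0}, {"x": 0.0, "y": 0.0, "z": -2.4, "ax": 0.0, "ay": 0.0, "az": 0.0, "grip": 1.0}, {"x": 0.0, "y": 0.0, "z": -2.8, "ax": 0.0, "ay": 0.0, "az": 0.0, "grip": 1.0}, {"x": 0.0, "y": 0.0, "z": -3.3, "ax": 0.0, "ay": 0.0, "az": 0.0, "grip": 1.0}, {"x": 0.0, "y": 0.0, "z": -3.8, "ax": 0.0, "ay": 0.0, "az": 0.0, "grip": 1.0}, {"x": 0.0, "y": 0.0, "z": -4.3, "ax": 0.0, "ay": 0.0, "az": 0.0, "grip": 1.0}, {"x": 0.0, "y": 0.0, "z": -4.8, "ax": 0.0, "ay": 0.0, "az": 0.0, "grip": 1.0}, {"x": 0.0, "y": 0.0, "z": -5.3, "ax": 0.0, "ay": 0.0, "az": 0.0, "grip": 1.0}])

```text
time_s: 17.02
eef_pos: [0.5091, -0.0244, 0.0214]
eef_rot: [-0.478, 0.483, 0.521, -0.518]
wrist_force: [-4.9, -1.8, 4.9]
opening: 0.004
```

```bash
python3 - <<'E'
from h import *
for n in("scene","side"): save(n,n+"18.png")
a=cv2.imread('pics/scene18.png')[200:320,270:390];b=cv2.imread('pics/side18.png')[190:310,270:390]
cv2.imwrite('pics/c18.png',cv2.resize(np.hstack([a,b]),None,fx=3.3,fy=3.3,interpolation=cv2.INTER_CUBIC))
o=ctrl.get_obs();print(o['eef_pos'],o['eef_rot'],o['opening'],o['wrist_force'])
E
```

```text
[ 0.50958071 -0.02433525  0.0213601 ] [-0.47763852  0.48274512  0.52084882 -0.51723796] -0.0029926228498375674 [-3.24654125 -2.08890696  3.67430986]
```

View pics/c18.png

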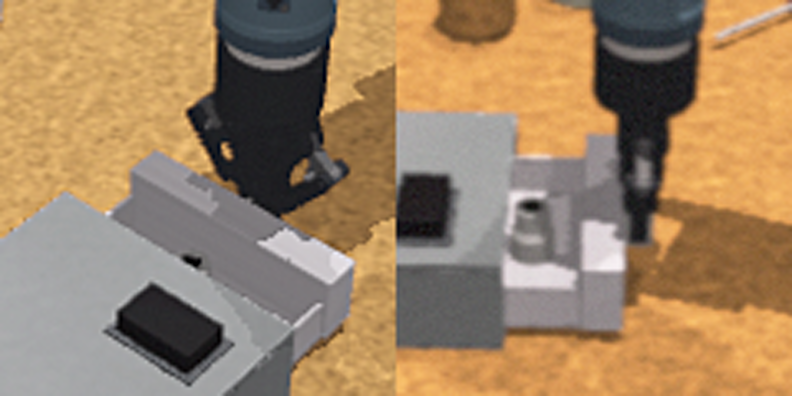

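The tray slides in, the force is about 5 N, and the socket is still upright. Next I push up to the start of the ramp.

apply_moves(increments=[{"x": 0.0, "y": 0.0, "z": -0.4, "ax": 0.0, "ay": 0.0, "az": 0.0, "grip": 1.0}, {"x": 0.0, "y": 0.0, "z": -0.9, "ax": 0.0, "ay": 0.0, "az": 0.0, "grip": 1.0}, {"x": 0.0, "y": 0.0, "z": -1.4, "ax": 0.0, "ay": 0.0, "az": 0.0, "grip": 1.0}, {"x": 0.0, "y": 0.0, "z": -1.9, "ax": 0.0, "ay": 0.0, "az": 0.0, "grip": 1.0}, {"x": 0.0, "y": 0.0, "z": -2.4, "ax": 0.0, "ay": 0.0, "az": 0.0, "grip": 1.0}, {"x": 0.0, "y": 0.0, "z": -2.8, "ax": 0.0, "ay": 0.0, "az": 0.0, "grip": 1.0}, {"x": 0.0, "y": 0.0, "z": -3.0, "ax": 0.0, "ay": 0.0, "az": 0.0, "grip": 1.0}])

```text
time_s: 18.0
eef_pos: [0.5385, -0.0221, 0.0214]
eef_rot: [-0.478, 0.482, 0.52, -0.518]
wrist_force: [-4.9, -2.9, 4.5]
opening: -0.001
```

apply_moves(increments=[{"x": -0.05, "y": -0.05, "z": -0.2, "ax": 0.0, "ay": 0.0, "az": 0.0, "grip": 1.0}, {"x": -0.1, "y": -0.1, "z": -0.4, "ax": 0.0, "ay": 0.0, "az": 0.0, "grip": 1.0}, {"x": -0.1, "y": -0.1, "z": -0.7, "ax": 0.0, "ay": 0.0, "az": 0.0, "grip": 1.0}, {"x": -0.1, "y": -0.1, "z": -1.0, "ax": 0.0, "ay": 0.0, "az": 0.0, "grip": 1.0}, {"x": -0.1, "y": -0.1, "z": -1.2, "ax": 0.0, "ay": 0.0, "az": 0.0, "grip": 1.0}])

```text
time_s: 18.62
eef_pos: [0.5483, -0.0214, 0.0215]
eef_rot: [-0.48, 0.481, 0.52, -0.519]
wrist_force: [-6.5, 0.1, 3.8]
opening: 0.003
```

apply_moves(increments=[{"x": 0.0, "y": -0.1, "z": -0.4, "ax": 0.0, "ay": 0.0, "az": 0.0, "grip": 1.0}, {"x": 0.0, "y": -0.1, "z": -0.6, "ax": 0.0, "ay": 0.0, "az": 0.0, "grip": 1.0}, {"x": 0.0, "y": -0.1, "z": -0.9, "ax": 0.0, "ay": 0.0, "az": 0.0, "grip": 1.0}, {"x": 0.0, "y": -0.1, "z": -1.2, "ax": 0.0, "ay": 0.0, "az": 0.0, "grip": 1.0}])

```text
time_s: 19.12
eef_pos: [0.558, -0.0206, 0.0216]
eef_rot: [0.481, -0.479, -0.518, 0.52]
wrist_force: [-8.8, -2.8, 3.5]
opening: -0.002
```

```bash
python3 - <<'E'
from h import *
for n in("scene","side"): save(n,n+"19.png")
a=cv2.imread('pics/scene19.png')[200:320,270:390];b=cv2.imread('pics/side19.png')[190:310,270:390]
cv2.imwrite('pics/c19.png',cv2.resize(np.hstack([a,b]),None,fx=3.3,fy=3.3,interpolation=cv2.INTER_CUBIC))
o=ctrl.get_obs();print(o['eef_pos'],o['eef_rot'],o['opening'],o['wrist_force'])
E
```

```text
[ 0.55833946 -0.02056998  0.02157118] [ 0.48070918 -0.47938661 -0.51864459  0.51972585] -0.0008852714892004736 [-6.06398318 -2.87207869  2.34643323]
```

View pics/c19.png

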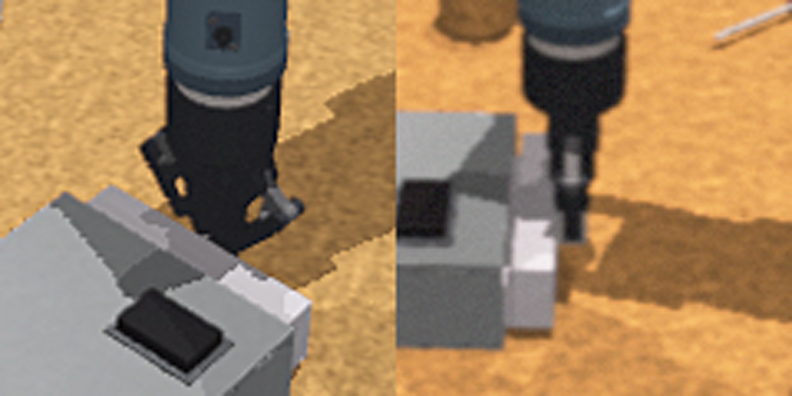

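```bash
cat >> h.py <<'E'
def keyinfo(im):
    # im BGR scene ; dark pixels in key area
    g=im[280:320,298:345].max(2); m=(g<60); ys,xs=np.nonzero(m)
    return int(m.sum()),round(float(ys.mean()+280),2), [int(np.nonzero(m[:,c])[0].min()+280) if m[:,c].any() else None for c in (12,18,24,30,36)]
E
python3 - <<'E'
from h import *
for i in (0,12,14,16,17,18,19,7): print(i,keyinfo(cv2.imread(f'pics/scene{i}.png')))
E
```

```text
0 (513, 299.31, [290, 286, 290, 294, 297])
12 (510, 299.46, [291, 286, 290, 294, 298])
14 (504, 299.44, [291, 287, 290, 294, 297])
16 (507, 299.37, [291, 287, 290, 294, 297])
17 (501, 299.45, [291, 286, 290, 294, 298])
18 (502, 299.41, [291, 286, 290, 280, 298])
19 (451, 299.99, [293, 287, 291, 295, 299])
7 (644, 294.73, [280, 280, 280, 280, 280])
```

apply_moves(increments=[{"x": -0.05, "y": 0.0, "z": -0.2, "ax": 0.0, "ay": 0.0, "az": 0.0, "grip": 1.0}, {"x": -0.1, "y": 0.0, "z": -0.4, "ax": 0.0, "ay": 0.0, "az": 0.0, "grip": 1.0}, {"x": -0.1, "y": 0.0, "z": -0.6, "ax": 0.0, "ay": 0.0, "az": 0.0, "grip": 1.0}, {"x": -0.1, "y": 0.0, "z": -0.8, "ax": 0.0, "ay": 0.0, "az": 0.0, "grip": 1.0}])

```text
time_s: 19.73
eef_pos: [0.5651, -0.0202, 0.0215]
eef_rot: [0.482, -0.478, -0.518, 0.52]
wrist_force: [-7.6, 2.2, 8.0]
opening: 0.001
```

```bash
python3 - <<'E'
from h import *
im=save("scene","scene20.png");print(keyinfo(im[:,:,::-1]))
o=ctrl.get_obs();print(o['eef_pos'],o['wrist_force'])
E
```

```text
(440, 300.08, [293, 288, 292, 296, 299])
[ 0.56534104 -0.02011525  0.02151087] [-6.91169186  1.55478281  7.23096221]
```

The key monitor works: about 505 dark pixels when up, about 440 when held down by the ramp. There is some vertical friction, which I'll relieve by lifting slightly while I advance.

apply_moves(increments=[{"x": 0.0, "y": -0.15, "z": -0.1, "ax": 0.0, "ay": 0.0, "az": 0.0, "grip": 1.0}, {"x": 0.0, "y": -0.2, "z": -0.2, "ax": 0.0, "ay": 0.0, "az": 0.0, "grip": 1.0}, {"x": 0.0, "y": -0.2, "z": -0.3, "ax": 0.0, "ay": 0.0, "az": 0.0, "grip": 1.0}])

```text
time_s: 20.15
eef_pos: [0.5656, -0.0196, 0.022]
eef_rot: [0.483, -0.477, -0.517, 0.521]
wrist_force: [-6.4, -4.0, -0.3]
opening: 0.006
```

```bash
python3 - <<'E'
from h import *
im=save("scene","scene21.png");print(keyinfo(im[:,:,::-1]))
o=ctrl.get_obs();print(o['eef_pos'],o['wrist_force'])
E
```

```text
(440, 300.1, [292, 288, 292, 296, 299])
[ 0.56573176 -0.01962202  0.02200267] [-6.97925839 -2.06167802 -0.87550295]
```

apply_moves(increments=[{"x": 0.0, "y": 0.0, "z": -0.2, "ax": 0.0, "ay": 0.0, "az": 0.0, "grip": 1.0}, {"x": 0.0, "y": 0.0, "z": -0.3, "ax": 0.0, "ay": 0.0, "az": 0.0, "grip": 1.0}, {"x": 0.0, "y": 0.0, "z": -0.4, "ax": 0.0, "ay": 0.0, "az": 0.0, "grip": 1.0}])

```text
time_s: 20.58
eef_pos: [0.5683, -0.0193, 0.0217]
eef_rot: [0.484, -0.476, -0.517, 0.522]
wrist_force: [-5.9, -1.8, 5.3]
opening: 0.001
```

```bash
python3 - <<'E'
from h import *
from scipy.spatial.transform import Rotation as R
im=save("scene","scene22.png");print(keyinfo(im[:,:,::-1]))
o=ctrl.get_obs();print(o['eef_pos'],o['wrist_force']);q=np.array(o['eef_rot']);print(R.from_quat(q[[1,2,3,0]]).as_matrix().round(3))
E
```

```text
(440, 300.1, [292, 288, 292, 296, 299])
[ 0.56845523 -0.01931003  0.02169932] [-6.6246077  -2.12712753  5.00544363]
[[-0.079 -0.013 -0.997]
 [ 0.997  0.002 -0.079]
 [ 0.003 -1.     0.013]]
```

apply_moves(increments=[{"x": 0.0, "y": -0.05, "z": -0.2, "ax": -0.01, "ay": 0.0, "az": 0.0, "grip": 1.0}, {"x": 0.0, "y": -0.1, "z": -0.3, "ax": -0.01, "ay": 0.0, "az": 0.0, "grip": 1.0}, {"x": 0.0, "y": -0.1, "z": -0.4, "ax": -0.01, "ay": 0.0, "az": 0.0, "grip": 1.0}])

```text
time_s: 21.0
eef_pos: [0.5703, -0.0191, 0.0217]
eef_rot: [0.483, -0.477, -0.518, 0.52]
wrist_force: [-6.7, -3.6, 2.2]
opening: -0.003
```

```bash
python3 - <<'E'
from h import *
im=save("scene","scene23.png");print(keyinfo(im[:,:,::-1]))
o=ctrl.get_obs();print(o['eef_pos'],o['eef_rot'],o['wrist_force'])
E
```

```text
(441, 300.05, [292, 288, 292, 296, 299])
[ 0.57039625 -0.01912494  0.02165943] [ 0.48255687 -0.47728483 -0.51832127  0.52027024] [-6.27752923 -2.76926978  1.25512419]
```

apply_moves(increments=[{"x": -0.03, "y": -0.05, "z": -0.2, "ax": 0.0, "ay": 0.0, "az": 0.0, "grip": 1.0}, {"x": -0.05, "y": -0.05, "z": -0.3, "ax": 0.0, "ay": 0.0, "az": 0.0, "grip": 1.0}, {"x": -0.05, "y": -0.05, "z": -0.4, "ax": 0.0, "ay": 0.0, "az": 0.0, "grip": 1.0}])

```text
time_s: 21.42
eef_pos: [0.5728, -0.019, 0.0217]
eef_rot: [0.484, -0.476, -0.518, 0.521]
wrist_force: [-6.3, -0.9, 4.6]
opening: 0.003
```

```bash
python3 - <<'E'
from h import *
im=save("scene","scene24.png");print(keyinfo(im[:,:,::-1]))
o=ctrl.get_obs();print(o['eef_pos'],o['eef_rot'],o['wrist_force'])
E
```

```text
(518, 299.08, [290, 286, 290, 294, 297])
[ 0.57292731 -0.01895535  0.02167531] [ 0.48350131 -0.47624631 -0.51774992  0.52091357] [-6.59514805  0.06381188  5.14898891]
```

The key has sprung up (518 px), so the tray has clicked. Backing off gently.

apply_moves(increments=[{"x": 0.0, "y": -0.1, "z": 0.3, "ax": 0.0, "ay": 0.0, "az": 0.0, "grip": 1.0}, {"x": 0.0, "y": -0.1, "z": 0.8, "ax": 0.0, "ay": 0.0, "az": 0.0, "grip": 1.0}, {"x": 0.0, "y": -0.1, "z": 2.0, "ax": 0.0, "ay": 0.0, "az": 0.0, "grip": 1.0}, {"x": 0.0, "y": -0.1, "z": 6.0, "ax": 0.0, "ay": 0.0, "az": 0.0, "grip": 1.0}, {"x": 0.0, "y": -3.0, "z": 11.0, "ax": 0.0, "ay": 0.0, "az": 0.0, "grip": 1.0}, {"x": 0.0, "y": -8.0, "z": 12.0, "ax": 0.0, "ay": 0.0, "az": 0.0, "grip": 1.0}, {"x": 0.0, "y": -13.0, "z": 12.0, "ax": 0.0, "ay": 0.0, "az": 0.0, "grip": 1.0}, {"x": 0.0, "y": -17.0, "z": 12.0, "ax": 0.0, "ay": 0.0, "az": 0.0, "grip": 1.0}, {"x": 0.0, "y": -17.0, "z": 12.0, "ax": 0.0, "ay": 0.0, "az": 0.0, "grip": 1.0}])

```text
time_s: 22.6
eef_pos: [0.4574, -0.0297, 0.1967]
eef_rot: [0.481, -0.479, -0.519, 0.52]
wrist_force: [-1.2, 0.1, -0.5]
opening: -0.001
```

```bash
python3 - <<'E'
from h import *
im=save("scene","scene25.png");print(keyinfo(im[:,:,::-1]));save("side","side25.png");save("wrist","wrist25.png")
a=cv2.imread('pics/scene25.png')[160:400,150:550];b=cv2.imread('pics/side25.png')[160:400,150:550]
cv2.imwrite('pics/c25.png',np.hstack([a,b]))
P=vision.camera_params("scene")
r=pinpoint("side","tray_face");print([(x["xy"],x["p"],at_z(vision.camera_params("side"),x["xy"],.038)) for x in r[:1]])
o=ctrl.get_obs();print(o['eef_pos'],o['wrist_force'],o['time_s'])
E
```

```text
(507, 299.43, [291, 286, 290, 294, 298])
[([312.9, 255.1], 0.71, array([ 0.58404881, -0.03132678,  0.038     ]))]
[ 0.45404514 -0.02867806  0.19143936] [-0.88948525 -0.55749271 -0.43237288] 22.8
```

View pics/c25.png

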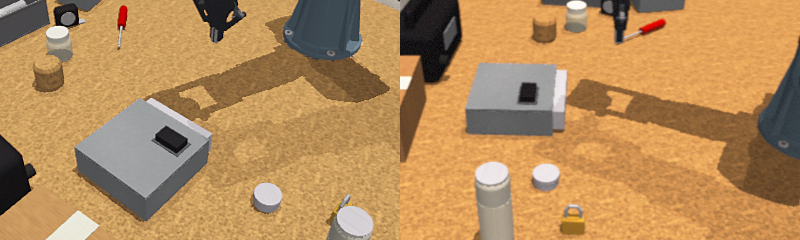

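View pics/wrist25.png

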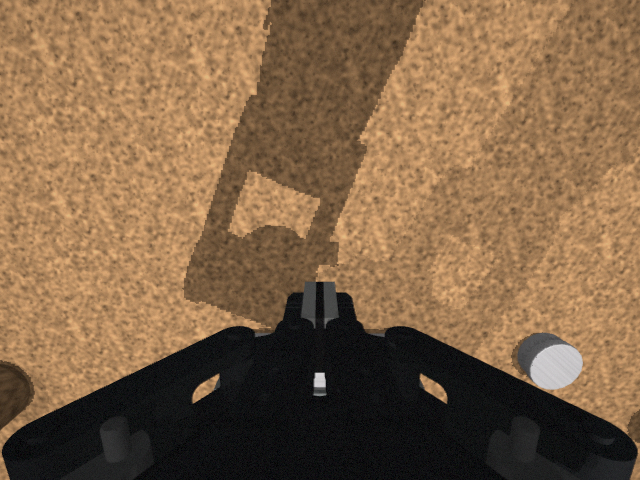

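The tray is shut and the key is up. The bystanders haven't moved, and the arm is clear. Handing in.

```bash
python3 - <<'E'
from h import *
print(ticket.hand_in())
E
```

```text
the job is handed in; nothing more can be done
None
```

I pressed the release key, stood the socket in the popped-out tray, let go, and pushed the tray in slowly until it clicked. I then backed off and handed in at about 22.8 s.

**Last checks:**
- **Tray:** It stayed shut by itself about a second after the fingers left it. Its face measured x ≈ 0.584 in one side view; I expected about 0.578 at home.
- **Key:** It is fully up, and its image matches the one from before the press.
- **Forces:** Readings at the end of each step peaked at about 6 N on the key and about 11 N in total on the tray. That total included up to 8 N of vertical friction against the face. I did not see forces within a step.
- **Bystanders:** The ones in view look unmoved.
- **Socket:** It was upright in the pocket partway through the push. I could not see it once the tray was closed.

**Disagreements:**
- **Fingertip position:** The shut fingertips stood about 6 to 8 mm behind the reported TCP, not 25 mm ahead of it. I went by contact force and pictures instead.
- **Refused call:** The first move call was refused because I left some fields out. It moved nothing.

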